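# Mix the adhesive and hold the tile clamp open

## Robot

A 6-joint arm with a two-finger parallel gripper is mounted at the origin on the work surface. World frame = base frame: x ahead of the robot, y to its left, z up, the work surface at z = 0. Lengths are in m, angles in rad, forces in N, time in s.
With the tool pointing down it reaches from about 0.35 to 0.85 m from the base axis. Payload 8.1 kg.
Tool frame: the origin (TCP) lies between the finger pads; the fingertips stand 11 mm ahead of it and the grasp point (between the pads) lies 8 mm behind it; y points along the fingers, x is the direction in which the jaws open and shut, and the axes are right-handed (so a half turn about y gives the same grasp; the last joint's range is limited). The gripper opens to 93 mm and grips with 3 to 60 N. Pads are 15 mm wide; open, the fingers measure 128 mm over their backs; the gripper's body (75 mm by 188 mm) begins 65 mm behind the grasp point.
Start: joints at [-1.357, 0.13, 1.488, -0, 1.523, -0.085], TCP at [0.177, -0.573, 0.23] pointing down, gripper open.
Joint ranges: [-2.96, 2.96], [-0.89, 2.26], [0.02, 2.5], [-1.34, 4.48], [0, 2.73], [-2.66, 2.66]. Speed limits (rad/s): [2.39, 2.39, 2.79, 3.14, 3.14, 3.14].

## Interface

Orientations are given as a rotation vector (axis times angle).
In Python, from plant import readout, optics, robot gives the robot as it stands.
- The arm moves only by the shell command python3 -m creep 'ROWS' [FORCE]. ROWS is JSON, a list that holds one entry, the list of rows, each a list of 7 numbers: the closure, from 0 (fully open) to 1 (shut), then the shift along the tool's x, y, z in cm, then the turn, a rotation vector about the tool's x, y, z in degrees. In form: [[[grip, x, y, z, wx, wy, wz], ...]]. A call has exactly 8 rows; each row shifts and turns the pose as measured when the row begins, along the tool's axes as they then stand; what a row does not reach is not made up. A row lasts 1/10 s, in which the tool goes at most 50 mm and 8.59 degrees, less where a joint would pass 70% of its speed; a pose out of reach is approached as far as the arm can. A call is refused whole if a number of a shift passes 5 or a number of a turn 8.59, either way. A call with a gripper value outside its range is refused whole. The fingers move at their own pace and stop on an object; FORCE is the grip in N (left out, the last holds). Time passes only in rows, so rows that do not move let the fingers close, or fill a call up. It gives the time, the measured TCP pose, the force and the opening at its end, in the units of the state.
- readout.read_state(): the state, without advancing time (a new reading comes with each control period).
- optics.read_camera(name): name is "side" or "top" or "wrist"; returns a dict with "frame" (384x512x3 uint8, red, green, blue), "depth" (384x512 float32, m along the optical axis (not along the pixel's ray), 0 where there is no reading), "intrinsics" (3x3 intrinsics, pixels), "R" (3x3) and "t" (3): a world point X has camera coordinates R X + t. Camera axes: x right, y down, z forward; pixel columns grow to the right and rows downward; lengths in m; the calibration is good to about 2 mm. A picture is of the moment at which its call begins.
- robot.close_job(): hands the job in, once; it reports no verdict.
The state is a dict: "t": time; "q": joint angles; "dq": joint speeds; "joint_torque": joint torques, N m; "tool_pos": TCP position; "orientation": TCP orientation; "force": force on the tool from outside, world axes, zero at the start; "wrist_torque": the same for the moment, N m; "opening": finger opening in m.
Only numpy, scipy, OpenCV 4.12 (cv2) and the standard library are available. Lean on these libraries where they do the work, as an engineer would, in place of code of your own. Each camera call takes 0.05 s, during which the arm holds its last target. There are 200 camera calls.

## Task

Take the amber adhesive jar and, holding it upright, press it down on the touch mixer's rubber pad until the pad is fully down, keep it down for two seconds, then stand the jar upright in the middle of the white ceramic coaster and let go. Then pull the spring clamp's slide open by its orange post until the black pointer is level with the middle of the red tab, and finish the program still gripping the post and holding the slide there against its spring, so that a colleague can lay the tile in. Leave the three pottery sherds where they lie.

Things in the scene. Friction and masses are not known exactly. Their poses are not given: they have to be found in the camera images.
- jar: small closed amber glass jar with a white cap, standing loose on the table: body 40 mm diameter and 66 mm high, then a 24 mm neck and a 30 mm cap up to 88 mm; 60 to 130 g. Origin at the centre of its underside, z up along the jar
- mixer: white touch mixer, a fixed box 130 x 130 mm and 70 mm high, grey collar (74 mm diameter) on top up to 76 mm, round black rubber pad above it. Origin at the centre of its underside on the table
- pad_top (a point): centre of the flat top of the mixer's black rubber pad (60 mm diameter), 91 mm above the table when up; it moves down with the pad
- mixer_pad (a joint): travel of the sprung pad, m: 0 up, 0.008 fully down; it springs back when let go. Force to push it: about 3 N at first, 8 N fully down
- coaster: round white ceramic coaster fixed on the table, 90 mm diameter, 5 mm thick. Origin at the centre of its underside
- clamp: spring clamp for joining tiles, fixed on the table: aluminium base plate 300 (x) x 130 (y) x 12 mm, blue end block (top 44 mm above the table) at its -x end, blue fixed jaw (top 78 mm) at its +x end, grey slide between them. Origin at the centre of the underside; the slide opens along the clamp's own -x direction (roughly towards the robot)
- post_top (a point): centre of the top of the upright round orange post on the clamp's slide, 106 mm above the table: 20 mm diameter, standing 60 mm above the slide's flat grey top (46 mm above the table; over the slide the fingertips must stay above that). The grey moving jaw (top 80 mm) begins 65 mm from the post's axis on its +x side; the post moves with the slide, and nothing else is near it
- clamp_slide (a joint): travel of the clamp's slide, m: 0 closed, growing as the slide is pulled along the clamp's -x; end stop at 0.065, beyond the mark. A spring pulls it shut: 6 N at 0, plus 1.5 N per 10 mm (about 14 N at 55 mm); the slide snaps shut when let go
- pointer (a point): tip of the thin black pointer on the slide's left (+y) edge, 18 mm above the table; moves with the slide
- mark (a point): middle of the inner upper edge of the red tab (10 mm long along the slide's travel, 14 mm wide, 6 mm high) on the +y edge of the clamp's base; axes parallel to the clamp's. At the start it lies 30 to 55 mm from the pointer along the clamp's -x: that distance is the travel wanted
- sherd_black: loose tile fragment with black glaze and pale relief, about 110 x 80 x 20 mm; leave alone. Origin at the centre of its underside
- sherd_rim: loose brown rim sherd, about 120 x 70 x 24 mm; leave alone. Origin at its underside
- sherd_green: loose green-glazed sherd, 75 x 60 x 38 mm; leave alone. Origin at the centre of its underside
Mind the look-alikes: they are no part of the job. There is more than one size of the coaster; the one meant has the size given above.

How it is judged:
By the outcome, as a careful person would: the job done as asked, in the order asked, and still so for the second after the job is handed in, while the arm keeps its last pose, push and grip.
It also fails if it takes over 64 s, if anything falls off the work surface, if the arm or the gripper's body presses on something with over 40 N, if the wrist force passes 120 N, or if a joint passes its speed limit or range.

## Working session

There is one attempt and no reset: what is moved stays moved. The work goes in short steps, Python scripts to look and compute and a shell command to move; the robot and the scene stay as the last step left them, time stands still between calls to the robot, and variables do not carry over. Pictures are saved under pics/ and viewed, about 8 in all and at most 12, crops included, and the job is handed in when it is done.

```bash
mkdir -p pics; ls; cat > h.py <<'E'
import numpy as np, cv2
from plant import readout, optics, robot
from scipy.spatial.transform import Rotation as Ro
def snap(name,fn=None):
    c=optics.read_camera(name); np.savez('%s.npz'%(fn or name),**c)
    cv2.imwrite('pics/%s.png'%(fn or name),c['frame'][:,:,::-1]); return c
def load(fn): return dict(np.load('%s.npz'%fn))
def ray(c,u,v,z):
    "world point on pixel ray at height z"
    K,R,t=c['intrinsics'],c['R'],c['t']
    d=R.T@np.linalg.solve(K,[u,v,1.]); o=-R.T@t
    return o+d*(z-o[2])/d[2]
def cloud(c):
    v,u=np.mgrid[0:384,0:512]; d=c['depth']
    P=np.linalg.inv(c['intrinsics'])@np.stack([u,v,0*u+1]).reshape(3,-1)*d.reshape(-1)
    return (c['R'].T@(P-c['t'].reshape(3,1))).T.reshape(384,512,3)
def proj(c,X):
    p=c['intrinsics']@(c['R']@np.array(X)+c['t']); return p[:2]/p[2]
E
python3 - <<'E'
from h import *
for n in ['top','side']:
    c=snap(n); print(n,c['R'].round(2).tolist(),(-c['R'].T@c['t']).round(3), c['intrinsics'][0])
a=cv2.imread('pics/top.png');
print(readout.read_state())
E
```

```text
pics
top [[-0.02, -1.0, -0.01], [-0.99, 0.02, -0.1], [0.11, 0.01, -0.99]] [ 0.435 -0.012  1.45 ] [498.20467054   0.         248.88756413]
side [[1.0, -0.1, 0.0], [-0.07, -0.76, -0.65], [0.07, 0.65, -0.76]] [ 0.518 -0.819  1.073] [435.93163846   0.         249.84445804]
{'t': 0.1, 'q': array([-1.35741367e+00,  1.31051457e-01,  1.48917674e+00, -2.53030661e-05,
        1.52299369e+00, -8.53805997e-02]), 'dq': array([ 7.66475158e-05, -1.70666828e-03, -1.09257280e-05,  8.36512144e-04,
       -1.14903784e-03,  2.15851222e-04]), 'joint_torque': array([ 6.30303784e-04, -5.61339962e+01, -4.93096054e+01,  7.72463134e-02,
        2.91420036e-02, -5.93741402e-05]), 'tool_pos': array([ 0.17652158, -0.57292843,  0.22870926]), 'orientation': array([-1.33476309,  0.98722562, -0.98516679]), 'force': array([-0.18218579,  0.7912445 ,  0.12064808]), 'wrist_torque': array([-0.06235737, -0.00170629, -0.03840777]), 'opening': 0.09260074317726057}
```

View pics/top.png

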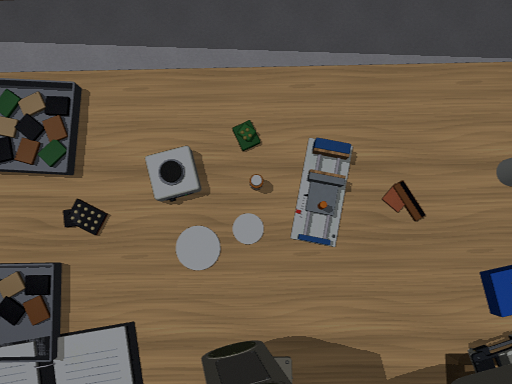

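View pics/side.png

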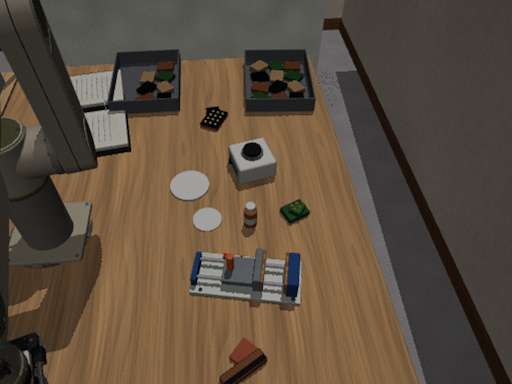

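The top view shows the mixer at (172,172), the jar at (256,181), two coasters at (198,247) and (248,229), the clamp around (322,190) and the red tab near (298,211). The side view shows the same layout. Next I'll enlarge and measure.

```bash
python3 - <<'E'
from h import *
a=cv2.imread('pics/top.png')[130:260,285:365]; b=cv2.imread('pics/side.png')[240:310,180:310]
A=cv2.resize(a,None,fx=4.5,fy=4.5,interpolation=cv2.INTER_CUBIC); B=cv2.resize(b,None,fx=3.3,fy=3.3,interpolation=cv2.INTER_CUBIC)
o=np.zeros((600,800,3),np.uint8); o[:A.shape[0],:A.shape[1]]=A; o[:B.shape[0],365:365+B.shape[1]]=B[:,:435]
cv2.imwrite('pics/crop1.png',o)
t=load('top'); P=cloud(t); f=t['frame'].astype(int)
# coasters: white blobs
for (u0,u1,v0,v1) in [(170,226,220,275),(228,268,210,248)]:
    m=np.zeros((384,512),bool); m[v0:v1,u0:u1]=True
    m&=(f.min(2)>120)&(f.max(2)-f.min(2)<40)
    cn,_=cv2.findContours(m.astype(np.uint8),0,2); k=max(cn,key=cv2.contourArea)
    X=np.array([ray(t,u,v,.005) for u,v in k[:,0]]); (cx,cy),r=cv2.minEnclosingCircle(X[:,:2].astype(np.float32)); print('coaster',X[:,:2].min(0)/2+X[:,:2].max(0)/2,np.ptp(X[:,:2],axis=0),cx,cy,2*r)
# pad dark
def reg(u0,u1,v0,v1,zl,zh):
    m=np.zeros((384,512),bool); m[v0:v1,u0:u1]=True; return m&(P[...,2]>zl)&(P[...,2]<zh)
m=reg(140,205,140,205,.084,.1); X=P[m]; print('pad',X.min(0)/2+X.max(0)/2,np.ptp(X,axis=0),X.mean(0),len(X))
m=reg(140,205,140,205,.06,.1); X=P[m]; r=cv2.minAreaRect(X[:,:2].astype(np.float32)); print('mixer',r)
m=reg(243,268,165,195,.08,.1); X=P[m]; print('cap',X.min(0)/2+X.max(0)/2,np.ptp(X,axis=0),X.mean(0),len(X))
m=reg(285,360,130,250,.008,.1); X=P[m]; print('clamp',cv2.minAreaRect(X[:,:2].astype(np.float32)))
m=reg(310,335,190,220,.09,.12); X=P[m]; print('post',X.min(0)/2+X.max(0)/2,np.ptp(X,axis=0),X.mean(0),len(X))
s=load('side');P=cloud(s)
for nm,(u0,u1,v0,v1,zl,zh) in dict(cap=(235,265,195,235,.08,.1),pad=(225,280,135,185,.085,.1),post=(215,245,245,285,.098,.115)).items():
    X=P[reg(u0,u1,v0,v1,zl,zh)]; print('side',nm,X.min(0)/2+X.max(0)/2,np.ptp(X,axis=0),X.mean(0),len(X))
E
```

```text
coaster [0.41697464 0.15228756] [0.12355665 0.12425071] 0.4167793095111847 0.15264728665351868 0.12722626328468323
coaster [0.4703521  0.00723132] [0.0866885  0.08423118] 0.46989911794662476 0.00745041761547327 0.08811534196138382
pad [0.62850357 0.21848455 0.09125835] [0.05671179 0.05894304 0.0137082 ] [0.62872021 0.2174081  0.09137085] 364
mixer ((0.6293939352035522, 0.217945858836174), (0.13085605204105377, 0.13054057955741882), 13.485548973083496)
cap [ 0.59953805 -0.01813474  0.08748597] [0.02781586 0.025034   0.01427534] [ 0.60028763 -0.01839351  0.08807924] 93
clamp ((0.5795739889144897, -0.2131434977054596), (0.3454378545284271, 0.20445984601974487), 0.17500458657741547)
post [ 0.52912272 -0.19809473  0.10146027] [0.01667998 0.01818913 0.01580516] [ 0.52870932 -0.19733753  0.10553386] 46
side cap [ 0.59983931 -0.01947586  0.08641779] [0.02694936 0.03343662 0.01228619] [ 0.60018636 -0.02131399  0.08687034] 82
side pad [0.62920831 0.21563189 0.09105022] [0.05720483 0.06307351 0.01184231] [0.62887919 0.21512508 0.09100453] 199
side post [ 0.52838226 -0.19919313  0.10414329] [0.01613253 0.01846011 0.01201936] [ 0.52817273 -0.20034828  0.10537912] 43
```

View pics/crop1.png

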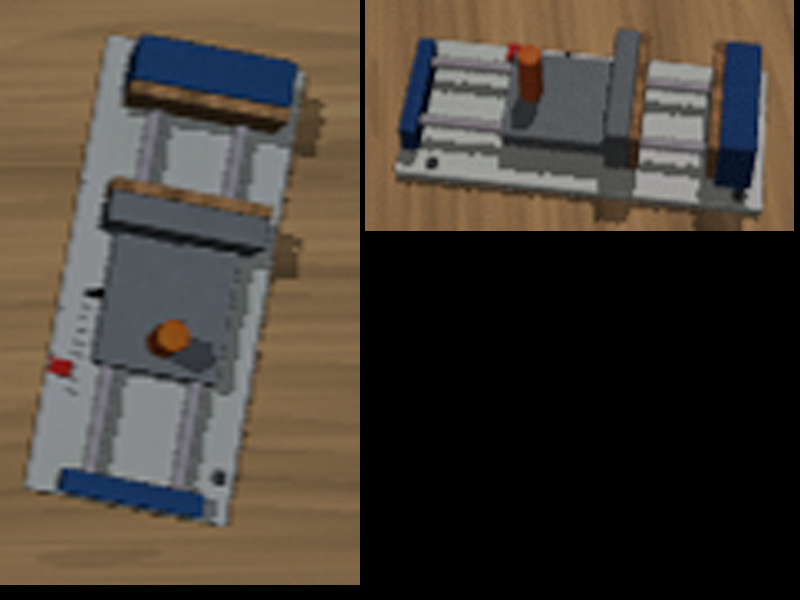

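The crop shows the pointer tip at about top pixel (303.9,195.1), the red tab's inner edge at about (301.2,211.8), and the clamp turned clockwise. The right-hand coaster (88 mm measured) is the one wanted. Next I'll work out the frames and the moves.

```bash
cat >> h.py <<'E'
G=8e-3
def go(x,y,zg,jaw=None,verb=True):
    """shift (cm, tool axes) and turn (deg) to bring the grasp point to x,y,zg pointing down, jaw direction (world deg)"""
    s=readout.read_state(); R=Ro.from_rotvec(s['orientation']).as_matrix()
    g=s['tool_pos']-G*R[:,1]
    if jaw is None: jaw=np.degrees(np.arctan2(R[1,0],R[0,0]))
    best=None
    for k in (0,180):
        a=np.radians(jaw+k); X=np.array([np.cos(a),np.sin(a),0]); Y=np.array([0,0,-1.]); W=np.c_[X,Y,np.cross(X,Y)]
        w=np.degrees(Ro.from_matrix(R.T@W).as_rotvec())
        if best is None or np.linalg.norm(w)<np.linalg.norm(best[0]): best=(w,W)
    d=np.array([x,y,zg])-g
    print('t',round(s['t'],2),'grasp',g.round(4),'jaw',np.degrees(np.arctan2(R[1,0],R[0,0])).round(1),'q6',s['q'][5].round(2),'F',s['force'].round(1),'open',round(s['opening']*1000,1))
    print(' tool shift now cm',(R.T@d*100).round(2),'| turn deg',best[0].round(2),'| shift in final axes',(best[1].T@d*100).round(2))
E
python3 - <<'E'
from h import *
s=readout.read_state(); print(Ro.from_rotvec(s['orientation']).as_matrix().round(3))
go(.600,-.019,.17,90)
go(.600,-.019,.17,0)
t=load('top')
p=lambda u,v,z: ray(t,285+u/4.5,130+v/4.5,z)
e=[p(107,38,.012),p(25,488,.012),p(225,525,.012)]; print([x.round(4) for x in e], np.degrees(np.arctan2(*(e[0]-e[1])[1::-1])),np.linalg.norm(e[0]-e[1]))
print('ptr',p(85,293,.018),'mark',p(73,368,.018))
E
```

```text
[[ 0.294 -0.     0.956]
 [-0.956  0.002  0.294]
 [-0.002 -1.     0.   ]]
t 0.1 grasp [ 0.1765 -0.5729  0.2367] jaw -72.9 q6 -0.09 F [-0.2  0.8  0.1] open 92.6
 tool shift now cm [-40.46   6.74  56.78] | turn deg [ 1.000e-02  1.712e+01 -9.000e-02] | shift in final axes [-55.39   6.67  42.35]
t 0.1 grasp [ 0.1765 -0.5729  0.2367] jaw -72.9 q6 -0.09 F [-0.2  0.8  0.1] open 92.6
 tool shift now cm [-40.46   6.74  56.78] | turn deg [-6.000e-02 -7.288e+01 -8.000e-02] | shift in final axes [42.35  6.67 55.39]
[array([ 0.7286, -0.1767,  0.012 ]), array([ 0.4381, -0.1159,  0.012 ]), array([ 0.4126, -0.2424,  0.012 ])] -11.817321619626505 0.29672092443090653
ptr [ 0.56170765 -0.15705703  0.018     ] mark [ 0.51379604 -0.14804506  0.018     ]
```

```bash
python3 -m creep '[[[0,-2.5,0.4,3.5,0,0,0],[0,-2.5,0.4,3.5,0,0,0],[0,-2.5,0.4,3.5,0,0,0],[0,-2.5,0.4,3.5,0,0,0],[0,-2.5,0.4,3.5,0,0,0],[0,-2.5,0.4,3.5,0,0,0],[0,-2.5,0.4,3.5,0,0,0],[0,-2.5,0.4,3.5,0,0,0]]]' 40
python3 -c "
from h import *
go(.600,-.019,.17)"
```

```text
t: 0.9
tool_pos: [0.3876, -0.2922, 0.1919]
orientation: [-1.33, 0.998, -0.988]
force: [1.2, -0.2, -0.4]
opening: 0.093
t 0.9 grasp [ 0.3876 -0.2923  0.1999] jaw -73.4 q6 0.53 F [ 1.2 -0.2 -0.4] open 93.0
 tool shift now cm [-20.12   3.06  28.15] | turn deg [ 0.1   0.   -0.35] | shift in final axes [-20.14   2.99  28.15]
```

```bash
python3 -m creep '[[[0,-2.8,0.4,4.0,0,0,0],[0,-2.8,0.4,4.0,0,0,0],[0,-2.8,0.4,4.0,0,0,0],[0,-2.8,0.4,4.0,0,0,0],[0,-2.8,0.4,4.0,0,0,0],[0,-2.8,0.4,3.5,0,0,0],[0,-2.0,0.4,2.5,0,0,0],[0,0,0,0,0,0,0]]]'
python3 -c "
from h import *
go(.600,-.019,.17); snap('wrist','w1')"
```

```text
t: 1.7
tool_pos: [0.5867, -0.0232, 0.1601]
orientation: [-1.332, 0.998, -0.982]
force: [-0.1, 0.1, 0.1]
opening: 0.0929
t 1.7 grasp [ 0.5868 -0.0233  0.1681] jaw -73.2 q6 1.15 F [-0.1  0.1  0.1] open 92.9
 tool shift now cm [-0.03 -0.19  1.39] | turn deg [ 0.26  0.   -0.5 ] | shift in final axes [-0.03 -0.19  1.39]
```

View pics/w1.png

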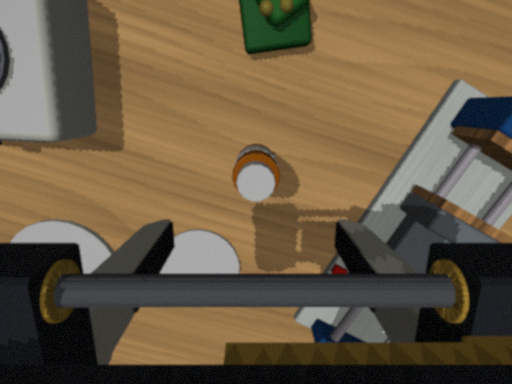

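The wrist view shows the jar cap at about (257,182), centred between the fingers at about 172 and 337.

```bash
python3 -c "
from h import *
c=load('w1'); print(ray(c,257,183,.088)); P=cloud(c); m=np.zeros((384,512),bool); m[140:210,225:290]=1; X=P[m&(P[...,2]>.08)]; print(X.mean(0),X.min(0)/2+X.max(0)/2,np.ptp(X,axis=0))
go(.600,-.019,.045)"
```

```text
[ 0.60072543 -0.02227042  0.088     ]
[ 0.60225141 -0.02018999  0.0904238 ] [ 0.62072155 -0.02040003  0.19778726] [0.06877962 0.02966869 0.23528293]
t 1.75 grasp [ 0.586  -0.0247  0.1682] jaw -73.2 q6 1.14 F [-0.6  0.5 -0.1] open 92.7
 tool shift now cm [-0.04 12.31  1.57] | turn deg [ 0.31  0.   -0.48] | shift in final axes [-0.14 12.32  1.51]
```

```bash
python3 -m creep '[[[0,0,0,1.4,0.3,0,-0.4],[0,0,2.5,0,0,0,0],[0,0,2.5,0,0,0,0],[0,0,2.5,0,0,0,0],[0,0,2.5,0,0,0,0],[0,0,1.7,0,0,0,0],[0,0,0,0,0,0,0],[0,0,0,0,0,0,0]]]' 40
python3 -c "
from h import *
go(.600,-.0205,.045)"
```

```text
t: 2.55
tool_pos: [0.596, -0.0295, 0.0403]
orientation: [-1.335, 0.996, -0.996]
force: [1.4, -0.5, 1.0]
opening: 0.0928
t 2.55 grasp [ 0.596  -0.0295  0.0483] jaw -73.6 q6 1.15 F [ 1.4 -0.5  1. ] open 92.8
 tool shift now cm [-0.75  0.33  0.64] | turn deg [ 0.15 -0.    0.1 ] | shift in final axes [-0.75  0.33  0.64]
```

```bash
python3 -m creep '[[[0,-0.4,0.2,0.3,0,0,0],[0,-0.3,0.1,0.3,0,0,0],[0,0,0,0,0,0,0],[0.3,0,0,0,0,0,0],[1,0,0,0,0,0,0],[1,0,0,0,0,0,0],[1,0,0,0,0,0,0],[1,0,0,0,0,0,0]]]' 40
python3 -c "
from h import *
go(.600,-.0205,.045)"
```

```text
t: 3.35
tool_pos: [0.6033, -0.0215, 0.0425]
orientation: [-1.331, 0.99, -1.001]
force: [-0.4, -0.9, -0.6]
opening: 0.0575
t 3.35 grasp [ 0.6033 -0.0214  0.0505] jaw -73.6 q6 1.17 F [-0.4 -0.9 -0.6] open 57.5
 tool shift now cm [-0.18  0.55 -0.29] | turn deg [-0.25  0.    0.28] | shift in final axes [-0.18  0.55 -0.29]
```

```bash
python3 -m creep '[[[0.4,-0.1,0.5,-0.3,0,0,0],[1,0,0,0,0,0,0],[1,0,0,0,0,0,0],[1,0,0,0,0,0,0],[1,0,0,0,0,0,0],[1,0,0,0,0,0,0],[1,0,0,0,0,0,0],[1,0,0,0,0,0,0]]]' 40
python3 -c "
from h import *
go(.629,.217,.2)"
```

```text
t: 4.15
tool_pos: [0.5993, -0.0213, 0.0366]
orientation: [-1.331, 0.991, -1.0]
force: [-0.7, 0.7, 0.4]
opening: 0.0396
t 4.15 grasp [ 0.5993 -0.0213  0.0446] jaw -73.6 q6 1.17 F [-0.7  0.7  0.4] open 39.6
 tool shift now cm [-21.95 -15.61   9.64] | turn deg [-0.19  0.    0.25] | shift in final axes [-22.02 -15.54   9.58]
```

```bash
python3 -m creep '[[[1,0,-1.5,0,0,0,0],[1,0,-3,0,0,0,0],[1,0,-3,0,0,0,0],[1,-1,-3,0.5,0,0,0],[1,-3.5,-1.5,1.5,0,0,0],[1,-3.5,0,1.5,0,0,0],[1,-3.5,0,1.5,0,0,0],[1,-3.5,0,1.5,0,0,0]]]'
python3 -m creep '[[[1,-3.5,0,1.5,0,0,0],[1,-2.5,0,1,0,0,0],[1,-1,0,0.5,0,0,0],[1,0,0,0,0,0,0],[1,0,0,0,0,0,0],[1,0,0,0,0,0,0],[1,0,0,0,0,0,0],[1,0,0,0,0,0,0]]]'
python3 -c "
from h import *
go(.629,.217,.1456); snap('side','s2'); snap('wrist','w2')"
```

```text
t: 4.95
tool_pos: [0.6204, 0.141, 0.1697]
orientation: [-1.325, 0.994, -1.01]
force: [0.5, 0.2, -0.9]
opening: 0.0397
t: 5.75
tool_pos: [0.6309, 0.2197, 0.1755]
orientation: [-1.323, 0.99, -1.011]
force: [-0.2, 0.6, -0.4]
opening: 0.0393
t 5.75 grasp [0.6307 0.2197 0.1835] jaw -74.0 q6 1.55 F [-0.2  0.6 -0.4] open 39.3
 tool shift now cm [ 0.18  3.78 -0.29] | turn deg [-0.69  0.    0.39] | shift in final axes [ 0.21  3.79 -0.24]
```

```bash
python3 -m creep '[[[1,0.1,0.8,-0.1,-0.6,0,0.3],[1,0.1,0.8,-0.1,0,0,0],[1,0,0.8,0,0,0,0],[1,0,0.8,0,0,0,0],[1,0,0.6,0,0,0,0],[1,0,0.2,0,0,0,0],[1,0,0.2,0,0,0,0],[1,0,0,0,0,0,0]]]'
python3 -c "
from h import *
go(.629,.217,.1276); snap('side','s2')
c=load('s2');a=c['frame'][90:200,190:310,::-1]; cv2.imwrite('pics/s2c.png',cv2.resize(a,None,fx=5,fy=5,interpolation=2))"
```

```text
t: 6.65
tool_pos: [0.6287, 0.2164, 0.1278]
orientation: [-1.331, 1.002, -1.001]
force: [-0.1, -1.0, -1.3]
opening: 0.0393
t 6.65 grasp [0.6287 0.2164 0.1358] jaw -74.0 q6 1.55 F [-0.1 -1.  -1.3] open 39.3
 tool shift now cm [-0.05  0.82  0.05] | turn deg [ 0.12 -0.    0.06] | shift in final axes [-0.05  0.82  0.05]
```

View pics/s2c.png

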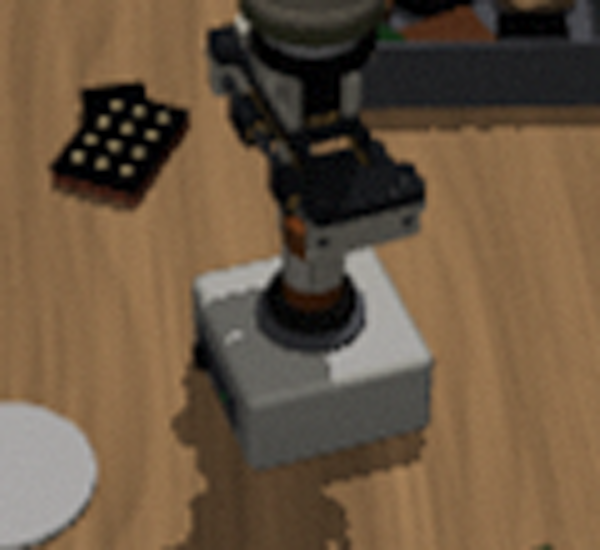

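The jar is centred on the pad (crop pixel (312,300)) and just touching. Now I'll press.

```bash
python3 -m creep '[[[1,0,0.2,0,0,0,0],[1,0,0.2,0,0,0,0],[1,0,0.2,0,0,0,0],[1,0,0.2,0,0,0,0],[1,0,0.2,0,0,0,0],[1,0,0.2,0,0,0,0],[1,0,0.2,0,0,0,0],[1,0,0.2,0,0,0,0]]]' 55
python3 -c "
from h import *
go(.629,.217,.1276)"
```

```text
t: 7.5
tool_pos: [0.6303, 0.217, 0.1194]
orientation: [-1.326, 0.998, -1.004]
force: [-8.6, -2.2, 16.6]
opening: 0.0394
t 7.5 grasp [0.6303 0.217  0.1274] jaw -74.0 q6 1.55 F [-8.6 -2.2 16.6] open 39.4
 tool shift now cm [-0.03 -0.02 -0.12] | turn deg [-0.2   0.    0.08] | shift in final axes [-0.03 -0.02 -0.12]
```

```bash
python3 -m creep '[[[1,0,0.2,-0.1,0,0,0],[1,0,0.2,-0.1,0,0,0],[1,0,0.2,0,0,0,0],[1,0,0.2,-0.1,0,0,0],[1,0,0.2,0,0,0,0],[1,0,0.2,0,0,0,0],[1,0,0.2,0,0,0,0],[1,0,0.2,0,0,0,0]]]'
python3 -c "
from h import *
go(.629,.217,.1276); snap('side','s3')
c=load('s3');a=c['frame'][130:190,225:285,::-1]; b=load('s2')['frame'][130:190,225:285,::-1]; cv2.imwrite('pics/s3c.png',cv2.resize(np.hstack([b,a]),None,fx=6.5,fy=6.5,interpolation=2))"
```

```text
t: 8.3
tool_pos: [0.6301, 0.217, 0.1194]
orientation: [-1.319, 0.992, -1.007]
force: [-8.1, -2.7, 15.1]
opening: 0.0393
t 8.3 grasp [0.63   0.217  0.1274] jaw -74.0 q6 1.55 F [-8.1 -2.7 15.1] open 39.3
 tool shift now cm [-0.03 -0.02 -0.1 ] | turn deg [-0.75  0.    0.12] | shift in final axes [-0.03 -0.02 -0.1 ]
```

View pics/s3c.png

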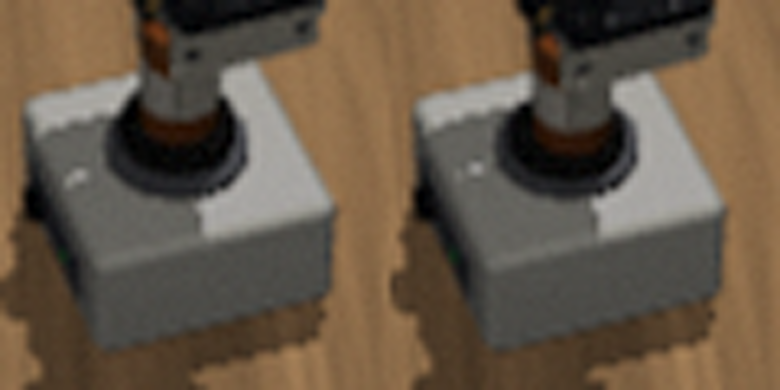

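The right half shows the pad pressed into the collar. At 15 N the tool no longer descends, so the pad is bottomed. I'll keep holding.

```bash
python3 -m creep '[[[1,0,0.2,0,-0.3,0,0],[1,0,0.2,0,-0.3,0,0],[1,0,0.2,0,-0.3,0,0],[1,0,0.2,0,-0.3,0,0],[1,0,0.2,0,-0.3,0,0],[1,0,0.2,0,-0.3,0,0],[1,0,0.2,0,-0.3,0,0],[1,0,0.2,0,-0.3,0,0]]]'
python3 -m creep '[[[1,0,0.2,0,-0.3,0,0],[1,0,0.2,0,-0.3,0,0],[1,0,0.2,0,-0.3,0,0],[1,0,0.2,0,-0.3,0,0],[1,0,0.2,0,-0.3,0,0],[1,0,0.2,0,-0.3,0,0],[1,0,0.2,0,-0.3,0,0],[1,0,0.2,0,-0.3,0,0]]]'
python3 -c "
from h import *
go(.629,.217,.1276)"
```

```text
t: 9.15
tool_pos: [0.6313, 0.2173, 0.1197]
orientation: [-1.35, 1.014, -0.993]
force: [-8.6, -2.8, 15.1]
opening: 0.0395
t: 9.95
tool_pos: [0.6326, 0.2177, 0.1204]
orientation: [-1.38, 1.035, -0.98]
force: [-7.2, -1.8, 14.1]
opening: 0.0395
t 9.95 grasp [0.633  0.2179 0.1283] jaw -73.9 q6 1.55 F [-7.2 -1.8 14.1] open 39.5
 tool shift now cm [-0.03  0.1  -0.4 ] | turn deg [ 3.4  -0.01  0.2 ] | shift in final axes [-0.03  0.07 -0.41]
```

Force stayed above 14 N, but the turns accumulated to a 3.4° tilt. I'll right the jar while still pressing, then hold a clean two seconds upright.

```bash
python3 -m creep '[[[1,0,0.2,0,0.6,0,0],[1,0,0.2,-0.1,0.6,0,0],[1,0,0.2,-0.1,0.6,0,0],[1,0,0.2,-0.1,0.6,0,0],[1,0,0.2,-0.1,0.6,0,0],[1,0,0.2,-0.1,0.5,0,0],[1,0,0.2,0,0,0,0],[1,0,0.2,0,0,0,0]]]'
python3 -c "
from h import *
go(.629,.217,.1276)"
```

```text
t: 10.75
tool_pos: [0.6308, 0.2172, 0.1194]
orientation: [-1.319, 0.988, -1.009]
force: [-8.8, -2.8, 15.2]
opening: 0.0396
t 10.75 grasp [0.6307 0.2172 0.1274] jaw -73.9 q6 1.55 F [-8.8 -2.8 15.2] open 39.6
 tool shift now cm [-0.02 -0.02 -0.17] | turn deg [-0.88  0.    0.22] | shift in final axes [-0.03 -0.02 -0.17]
```

```bash
python3 -m creep '[[[1,0,0.2,0,-0.4,0,0],[1,0,0.2,0,-0.4,0,0],[1,0,0.2,0,0,0,0],[1,0,0.2,0,0,0,0],[1,0,0.2,0,0,0,0],[1,0,0.2,0,0,0,0],[1,0,0.2,0,0,0,0],[1,0,0.2,0,0,0,0]]]'
python3 -m creep '[[[1,0,0.2,0,0,0,0],[1,0,0.2,0,0,0,0],[1,0,0.2,0,0,0,0],[1,0,0.2,0,0,0,0],[1,0,0.2,0,0,0,0],[1,0,0.2,0,0,0,0],[1,0,0.2,0,0,0,0],[1,0,0.2,0,0,0,0]]]'
python3 -m creep '[[[1,0,0.2,0,-0.2,0,0],[1,0,0.2,0,0,0,0],[1,0,0.2,0,0,0,0],[1,0,0.2,0,-0.2,0,0],[1,0,0.2,0,0,0,0],[1,0,0.2,0,0,0,0],[1,0,0.2,0,-0.2,0,0],[1,0,0.2,0,0,0,0]]]'
python3 -c "
from h import *
go(.629,.217,.1276)"
```

```text
t: 11.55
tool_pos: [0.6325, 0.2178, 0.1194]
orientation: [-1.325, 0.992, -1.006]
force: [-8.5, -2.4, 15.2]
opening: 0.0393
t: 12.35
tool_pos: [0.6336, 0.2182, 0.1194]
orientation: [-1.321, 0.988, -1.008]
force: [-8.4, -1.4, 14.5]
opening: 0.0394
t: 13.15
tool_pos: [0.635, 0.2186, 0.1194]
orientation: [-1.325, 0.991, -1.006]
force: [-8.1, -2.7, 14.3]
opening: 0.0392
t 13.15 grasp [0.6349 0.2186 0.1274] jaw -73.8 q6 1.55 F [-8.1 -2.7 14.3] open 39.2
 tool shift now cm [-0.01 -0.02 -0.61] | turn deg [-0.5   0.    0.29] | shift in final axes [-0.01 -0.02 -0.61]
```

```bash
python3 -m creep '[[[1,0,-0.5,-0.3,0,0,0],[1,0,-1.5,0,0,0,0],[1,0,-2,0,0,0,0],[1,0.5,-0.5,-0.7,-0.4,0,0.3],[1,1.5,0,-2,0,0,0],[1,2,0,-2.8,0,0,0],[1,2.3,0,-3.2,0,0,0],[1,2.3,0,-3.2,0,0,0]]]'
python3 -m creep '[[[1,2.3,0,-3.2,0,0,0],[1,2.2,0,-3,0,0,0],[1,1.5,0,-2,0,0,0],[1,0.6,0,-1,0,0,0],[1,0,0,0,0,0,0],[1,0,0,0,0,0,0],[1,0,0,0,0,0,0],[1,0,0,0,0,0,0]]]'
python3 - <<'E'
from h import *
s=load('side'); f=s['frame'].astype(int)
m=np.zeros((384,512),bool); m[204:235,188:226]=1; m&=(f.min(2)>120)&(f.max(2)-f.min(2)<40)
cn,_=cv2.findContours(m.astype(np.uint8),0,2); k=max(cn,key=cv2.contourArea)
X=np.array([ray(s,u,v,.005) for u,v in k[:,0]])[:,:2]; print(X.min(0)/2+X.max(0)/2,np.ptp(X,axis=0))
go(.47,.0073,.060)
c=snap('wrist','w3'); snap('side','s4'); cv2.imwrite('pics/w3s4.png',np.vstack([cv2.resize(c['frame'][:,:,::-1],(400,300)),cv2.resize(load('s4')['frame'][130:280,140:340,::-1],(400,300),interpolation=2)]))
E
```

```text
t: 13.95
tool_pos: [0.5399, 0.101, 0.1651]
orientation: [-1.327, 0.995, -0.995]
force: [0.1, 0.0, -0.3]
opening: 0.0396
t: 14.75
tool_pos: [0.4632, 0.0062, 0.1616]
orientation: [-1.328, 1.001, -0.995]
force: [-0.7, -0.7, -0.6]
opening: 0.0391
[0.47128517 0.00565974] [0.08632429 0.08686318]
t 14.75 grasp [0.4632 0.0062 0.1696] jaw -73.8 q6 1.19 F [-0.7 -0.7 -0.6] open 39.1
 tool shift now cm [ 0.13 10.96  0.69] | turn deg [ 0.04  0.   -0.24] | shift in final axes [ 0.08 10.96  0.68]
```

View pics/w3s4.png

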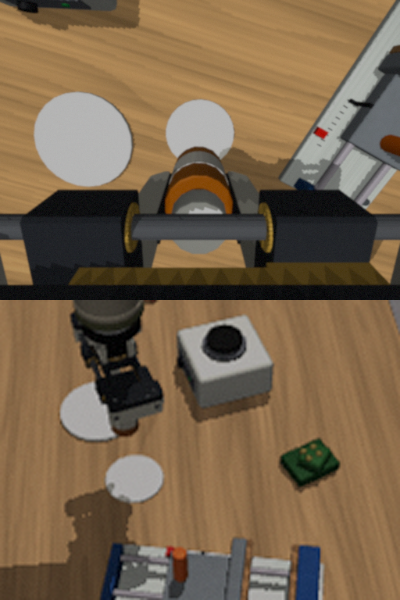

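The jar is upright in the grip and the small coaster is directly under it (upper half, about (200,130)). Coaster centre averages (0.4706, 0.0065).

```bash
python3 -m creep '[[[1,0.1,1.5,0.4,0,0,0],[1,0,2,0.3,0,0,0],[1,0,2,0,0,0,0],[1,0,2,0,0,0,0],[1,0,1.5,0,0,0,0],[1,0,1,0,0,0,0],[1,0,0.5,0,0,0,0],[1,0,0,0,0,0,0]]]'
python3 -c "
from h import *
go(.4706,.0065,.0500)"
```

```text
t: 15.65
tool_pos: [0.4734, 0.0107, 0.0539]
orientation: [-1.328, 0.995, -0.992]
force: [0.0, 0.3, -0.7]
opening: 0.0393
t 15.65 grasp [0.4734 0.0107 0.0619] jaw -73.5 q6 1.19 F [ 0.   0.3 -0.7] open 39.3
 tool shift now cm [ 0.32  1.19 -0.39] | turn deg [-0.1  -0.   -0.21] | shift in final axes [ 0.32  1.19 -0.39]
```

```bash
python3 -m creep '[[[1,0.3,0.3,-0.4,0,0,-0.2],[1,0,0.2,0,0,0,0],[1,0,0.2,0,0,0,0],[1,0,0.2,0,0,0,0],[1,0,0.1,0,0,0,0],[1,0,0.1,0,0,0,0],[1,0,0,0,0,0,0],[1,0,0,0,0,0,0]]]'
python3 -c "
from h import *
go(.4706,.0065,.0500)"
```

```text
t: 16.45
tool_pos: [0.4727, 0.0061, 0.0451]
orientation: [-1.328, 0.989, -0.998]
force: [-0.1, 0.3, -1.0]
opening: 0.0393
t 16.45 grasp [0.4727 0.0061 0.0531] jaw -73.5 q6 1.19 F [-0.1  0.3 -1. ] open 39.3
 tool shift now cm [-0.1   0.3  -0.19] | turn deg [-0.38  0.    0.12] | shift in final axes [-0.1   0.31 -0.19]
```

```bash
python3 -m creep '[[[1,-0.1,0.1,-0.2,-0.3,0,0],[1,0,0.1,0,0,0,0],[1,0,0.1,0,0,0,0],[1,0,0.1,0,0,0,0],[1,0,0.1,0,0,0,0],[1,0,0.1,0,0,0,0],[1,0,0,0,0,0,0],[1,0,0,0,0,0,0]]]'
python3 -c "
from h import *
go(.4706,.0065,.0500)"
```

```text
t: 17.25
tool_pos: [0.471, 0.0065, 0.0419]
orientation: [-1.333, 0.992, -0.996]
force: [0.2, -0.5, -0.5]
opening: 0.0394
t 17.25 grasp [0.4709 0.0065 0.0499] jaw -73.4 q6 1.19 F [ 0.2 -0.5 -0.5] open 39.4
 tool shift now cm [-0.01 -0.01 -0.03] | turn deg [-0.05  0.    0.13] | shift in final axes [-0.01 -0.01 -0.03]
```

Nearly in contact. I'll press very lightly, then let go.

```bash
python3 -m creep '[[[1,0,0.1,0,0,0,0],[1,0,0.1,0,0,0,0],[1,0,0.1,0,0,0,0],[1,0,0,0,0,0,0],[0.5,0,0,0,0,0,0],[0,0,0,0,0,0,0],[0,0,0,0,0,0,0],[0,0,0,0,0,0,0]]]'
python3 -c "
from h import *
go(.4706,.0065,.18)"
```

```text
t: 18.05
tool_pos: [0.4715, 0.0065, 0.0413]
orientation: [-1.333, 0.992, -0.996]
force: [-0.9, 0.1, 0.9]
opening: 0.0656
t 18.05 grasp [0.4715 0.0065 0.0493] jaw -73.4 q6 1.19 F [-0.9  0.1  0.9] open 65.6
 tool shift now cm [ 1.000e-02 -1.307e+01 -8.000e-02] | turn deg [-0.05  0.    0.13] | shift in final axes [ -0.02 -13.07  -0.09]
```

```bash
python3 -m creep '[[[0,0,-0.5,0,0,0,0],[0,0,-1.5,0,0,0,0],[0,0,-2.5,0,0,0,0],[0,0,-3,0,0,0,0],[0,0,-3,0,0,0,0],[0,0,-2,0,0,0,0],[0,0.5,-0.5,0,0,0,0],[0,2,0,0,0,0,0]]]'
python3 -m creep '[[[0,3.5,0,0,0,0,0],[0,4,0,0,0,0,0],[0,4,0,0,0,0,0],[0,3.5,0,0,0,0,0],[0,2.5,0,0,0,0,0],[0,1,0,0,0,-4,0],[0,0,0,0,0,-7,0],[0,0,0,0,0,-8,0]]]'
python3 -m creep '[[[0,0,0,0,0,-8,0],[0,0,0,0,0,-8,0],[0,0,0,0,0,-8,0],[0,0,0,0,0,-8,0],[0,0,0,0,0,-7,0],[0,0,0,0,0,-3,0],[0,0,0,0,0,0,0],[0,0,0,0,0,0,0]]]'
python3 - <<'E'
from h import *
go(.5285,-.198,.18,-11.8)
c=snap('wrist','w5'); s=snap('side','s5'); t=snap('top','t5')
x=proj(s,[.4706,.0065,.05]).astype(int); print(x)
P=cloud(s); m=np.zeros((384,512),bool); m[x[1]-30:x[1]+30,x[0]-20:x[0]+20]=1; X=P[m&(P[...,2]>.086)&(P[...,2]<.12)]; print('jar cap',X.mean(0),np.ptp(X,axis=0))
z=cv2.resize(s['frame'][x[1]-40:x[1]+40,x[0]-40:x[0]+60,::-1],(360,288),interpolation=2)
o=np.zeros((384,800,3),np.uint8); o[:,:512]=c['frame'][:,:,::-1]; o[:288,512:]=z[:,:288]; cv2.imwrite('pics/c5.png',o)
E
```

```text
t: 18.85
tool_pos: [0.4771, -0.0163, 0.1768]
orientation: [-1.335, 0.992, -0.992]
force: [0.3, -0.5, 0.6]
opening: 0.0927
t: 19.65
tool_pos: [0.5298, -0.2052, 0.1697]
orientation: [-1.446, 0.738, -0.729]
force: [-0.4, 0.2, -0.9]
opening: 0.0927
t: 20.45
tool_pos: [0.5253, -0.2073, 0.1599]
orientation: [-1.563, 0.152, -0.124]
force: [0.2, -0.2, -0.1]
opening: 0.093
t 20.45 grasp [ 0.5255 -0.2073  0.1679] jaw -10.1 q6 -0.29 F [ 0.2 -0.2 -0.1] open 93.0
 tool shift now cm [ 0.11 -1.21  0.97] | turn deg [-0.09  1.73 -1.03] | shift in final axes [ 0.11 -1.21  0.97]
[205 209]
jar cap [0.46775852 0.00439661 0.09264706] [0.01735148 0.03093042 0.0115549 ]
```

View pics/c5.png

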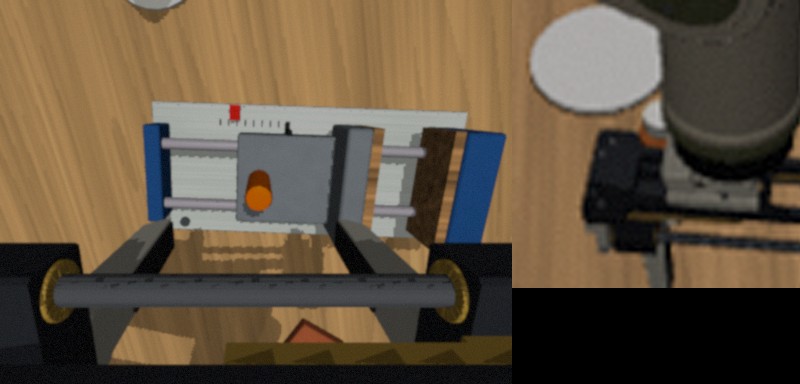

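The jar cap is visible on the coaster, partly hidden behind the arm. In the wrist view the post top is at (258,198), the red tab at (235,112) and the pointer at (288,128). I'll enlarge that area.

```bash
python3 - <<'E'
from h import *
c=load('w5'); a=c['frame'][95:145,215:310,::-1]; cv2.imwrite('pics/c6.png',cv2.resize(a,None,fx=8,fy=8,interpolation=cv2.INTER_CUBIC))
d=lambda a,b:(lambda p,q:(p.round(4),q.round(4),np.degrees(np.arctan2(q[1]-p[1],q[0]-p[0])),np.linalg.norm(q-p)))(ray(c,*a,.012),ray(c,*b,.012))
print(d((152.5,102),(466.5,113)))
P=cloud(c)
f=c['frame'].astype(int); m=(f[...,0]>140)&(f[...,1]<120)&(f[...,2]<60)&(P[...,2]>.098)&(P[...,2]<.115)
m[:180]=0;m[215:]=0; X=P[m]; print('post',X.mean(0),X.min(0)/2+X.max(0)/2,np.ptp(X,axis=0),len(X)); print('post px', ray(c,258,198,.106))
# slide top edge front orientation: +y edge of slide
X=P[140:215,240:330].reshape(-1,3); X=X[(abs(X[:,2]-.046)<.004)]; print('slide',cv2.minAreaRect(X[:,:2].astype(np.float32)))
E
```

```text
(array([ 0.4404, -0.1174,  0.012 ]), array([ 0.7307, -0.179 ,  0.012 ]), np.float64(-11.982351859653956), np.float64(0.2967047979523508))
post [ 0.52832756 -0.20056999  0.10630472] [ 0.52830251 -0.2007095   0.10606608] [0.01766463 0.01771163 0.00419997] 487
post px [ 0.52812746 -0.20068546  0.106     ]
slide ((0.5517789721488953, -0.20408430695533752), (0.06801991909742355, 0.08137863874435425), 80.0026626586914)
```

View pics/c6.png

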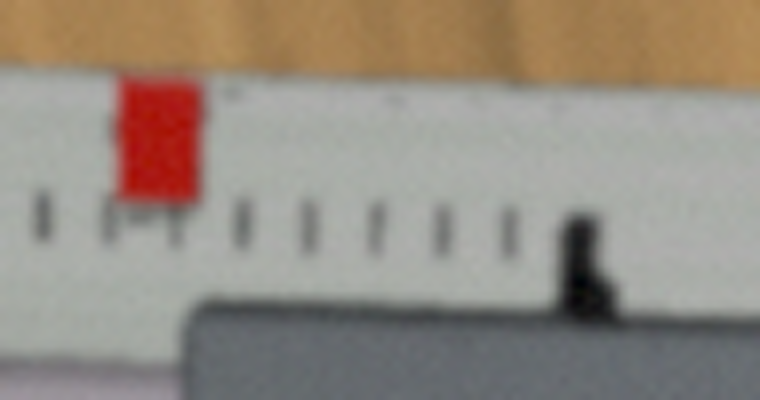

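The enlarged crop shows the tab's inner edge middle at (159,200), i.e. (234.9,120.0), and the pointer tip at (582,215), i.e. (287.8,121.9).

```bash
python3 - <<'E'
from h import *
c=load('w5'); a=ray(c,234.9,120.0,.018); b=ray(c,287.75,121.9,.018); e=np.radians(-11.9); ex=np.array([np.cos(e),np.sin(e),0]); ey=np.array([-np.sin(e),np.cos(e),0])
print(a,b,'travel mm',(b-a)@ex*1e3,(b-a)@ey*1e3)
go(.5283,-.1995,.085,-11.9)
E
```

```text
[ 0.51490983 -0.14723544  0.018     ] [ 0.56350055 -0.15757319  0.018     ] travel mm 49.67814172027375 -0.0959730271471962
t 20.6 grasp [ 0.5257 -0.2072  0.1684] jaw -10.0 q6 -0.29 F [-0.  -0.1 -0.4] open 92.9
 tool shift now cm [0.27 8.34 0.79] | turn deg [-0.09  1.86 -0.99] | shift in final axes [0.1  8.34 0.81]
```

```bash
python3 -m creep '[[[0.45,0.1,0,0.4,0,1.8,-1],[0.45,0,0,0.4,0,0,0],[0.45,0,0,0,0,0,0],[0.45,0,0,0,0,0,0],[0.45,0,1,0,0,0,0],[0.45,0,1,0,0,0,0],[0.45,0,1,0,0,0,0],[0.45,0,0,0,0,0,0]]]' 45
python3 -c "
from h import *
go(.5283,-.1995,.082,-11.9)"
```

```text
t: 21.4
tool_pos: [0.528, -0.1994, 0.1273]
orientation: [-1.563, 0.164, -0.163]
force: [0.2, 0.9, -0.9]
opening: 0.0514
t 21.4 grasp [ 0.528  -0.1994  0.1353] jaw -11.9 q6 -0.25 F [ 0.2  0.9 -0.9] open 51.4
 tool shift now cm [ 0.04  5.33 -0.01] | turn deg [-0.07 -0.   -0.04] | shift in final axes [ 0.03  5.33 -0.  ]
```

```bash
python3 -m creep '[[[0.45,0,1,0,0,0,0],[0.45,0,1,0,0,0,0],[0.45,0,1,0,0,0,0],[0.45,0,1,0,0,0,0],[0.45,0,0.8,0,0,0,0],[0.45,0,0.3,0,0,0,0],[0.45,0,0,0,0,0,0],[0.45,0,0,0,0,0,0]]]'
python3 -c "
from h import *
go(.5283,-.1995,.082,-11.9)"
```

```text
t: 22.2
tool_pos: [0.5269, -0.199, 0.0702]
orientation: [-1.562, 0.166, -0.161]
force: [0.0, 0.3, -0.4]
opening: 0.0512
t 22.2 grasp [ 0.527  -0.199   0.0782] jaw -11.9 q6 -0.25 F [ 0.   0.3 -0.4] open 51.2
 tool shift now cm [ 0.14 -0.38 -0.02] | turn deg [-0.11 -0.   -0.19] | shift in final axes [ 0.14 -0.38 -0.02]
```

```bash
python3 -m creep '[[[0.45,0.1,-0.3,0,0,0,0],[1,0,0,0,0,0,0],[1,0,0,0,0,0,0],[1,0,0,0,0,0,0],[1,0,0,0,0,0,0],[1,0,0,0,0,0,0],[1,0,0,0,0,0,0],[1,0,0,0,0,0,0]]]' 45
python3 -c "
from h import *
go(.5283,-.1995,.082,-11.9)"
```

```text
t: 23.0
tool_pos: [0.5288, -0.1998, 0.0757]
orientation: [-1.563, 0.164, -0.162]
force: [-1.3, -0.4, 0.7]
opening: 0.0192
t 23.0 grasp [ 0.5288 -0.1998  0.0837] jaw -11.9 q6 -0.24 F [-1.3 -0.4  0.7] open 19.2
 tool shift now cm [-0.05  0.17  0.02] | turn deg [-0.06 -0.   -0.07] | shift in final axes [-0.05  0.17  0.02]
```

```bash
python3 -m creep '[[[1,-0.5,0,0,0,0,0],[1,-0.5,0,0,0,0,0],[1,-0.5,0,0,0,0,0],[1,-0.5,0,0,0,0,0],[1,-0.5,0,0,0,0,0],[1,-0.5,0,0,0,0,0],[1,-0.5,0,0,0,0,0],[1,-0.5,0,0,0,0,0]]]'
python3 -c "
from h import *
e=np.radians(-11.9);x,y=np.array([.5288,-.1998])-.0497*np.array([np.cos(e),np.sin(e)])
go(x,y,.084,-11.9)"
```

```text
t: 23.8
tool_pos: [0.4976, -0.1931, 0.0757]
orientation: [-1.567, 0.147, -0.179]
force: [10.6, -2.8, -6.5]
opening: 0.0195
t 23.8 grasp [ 0.4974 -0.1931  0.0837] jaw -11.9 q6 -0.26 F [10.6 -2.8 -6.5] open 19.5
 tool shift now cm [-1.76 -0.07 -0.01] | turn deg [0.01 0.02 1.18] | shift in final axes [-1.76 -0.03 -0.01]
```

```bash
python3 -m creep '[[[1,-0.4,0,0,0,0,0.2],[1,-0.4,0,0,0,0,0.2],[1,-0.4,0,0,0,0,0.2],[1,-0.4,0,0,0,0,0.2],[1,-0.3,0,0,0,0,0.2],[1,-0.2,0,0,0,0,0.2],[1,-0.1,0,0,0,0,0.2],[1,-0.1,0,0,0,0,0.2]]]'
python3 -c "
from h import *
e=np.radians(-11.9);x,y=np.array([.5288,-.1998])-.0497*np.array([np.cos(e),np.sin(e)])
go(x,y,.084,-11.9)"
```

```text
t: 24.6
tool_pos: [0.485, -0.1905, 0.0757]
orientation: [-1.568, 0.149, -0.177]
force: [12.1, -2.6, -8.7]
opening: 0.0197
t 24.6 grasp [ 0.4849 -0.1904  0.0837] jaw -11.9 q6 -0.27 F [12.1 -2.6 -8.7] open 19.7
 tool shift now cm [-0.48 -0.04 -0.01] | turn deg [0.1  0.02 1.05] | shift in final axes [-0.48 -0.03 -0.01]
```

```bash
python3 -m creep '[[[1,-0.2,0.1,0,0,0,0.3],[1,-0.2,0.1,0,0,0,0.3],[1,-0.2,0,0,0,0,0.3],[1,-0.2,0,0,0,0,0.3],[1,-0.2,0,0,0,0,0.3],[1,-0.2,0,0,0,0,0.3],[1,-0.2,0,0,0,0,0.3],[1,-0.2,0,0,0,0,0.3]]]'
python3 -c "
from h import *
e=np.radians(-11.9);x,y=np.array([.5288,-.1998])-.0497*np.array([np.cos(e),np.sin(e)])
go(x,y,.084,-11.9); c=snap('wrist','w7'); a=c['frame'][60:160,150:310,::-1]; cv2.imwrite('pics/c7.png',cv2.resize(a,None,fx=5,fy=5,interpolation=cv2.INTER_CUBIC))"
```

```text
t: 25.4
tool_pos: [0.4835, -0.1902, 0.0757]
orientation: [-1.569, 0.156, -0.17]
force: [12.3, -3.8, -10.0]
opening: 0.0193
t 25.4 grasp [ 0.4834 -0.1901  0.0837] jaw -11.9 q6 -0.27 F [ 12.3  -3.8 -10. ] open 19.3
 tool shift now cm [-0.33 -0.03 -0.01] | turn deg [0.19 0.01 0.52] | shift in final axes [-0.33 -0.03 -0.01]
```

View pics/c7.png

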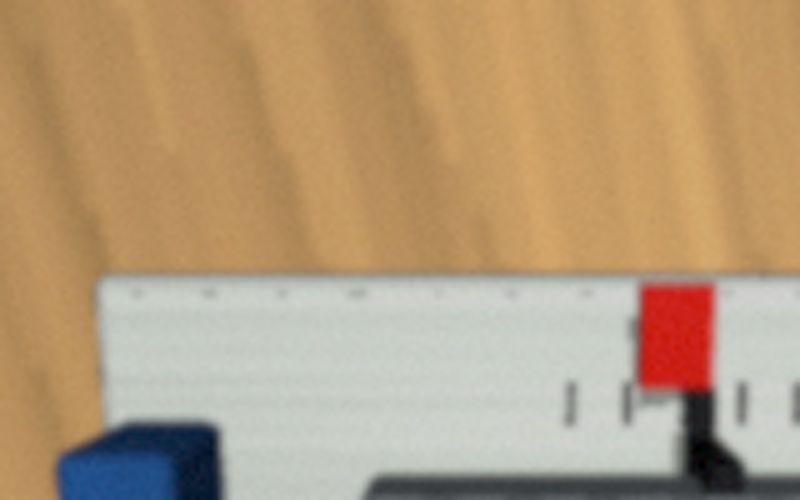

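The pointer tip is at crop (699,390) and the tab middle at (676,387). With the tab's 10 mm spanning 75 px, about 3.1 mm is left, which agrees with the 3.3 mm from the arm's position.

```bash
python3 -m creep '[[[1,-0.3,0.1,0,0,0,0.3],[1,-0.3,0.1,0,0,0,0.3],[1,-0.2,0,0,0,0,0.2],[1,-0.2,0,0,0,0,0.2],[1,-0.2,0,0,0,0,0.2],[1,-0.2,0,0,0,0,0.2],[1,-0.2,0,0,0,0,0.2],[1,-0.2,0,0,0,0,0.2]]]'
python3 -c "
from h import *
e=np.radians(-11.9);x,y=np.array([.5288,-.1998])-.0497*np.array([np.cos(e),np.sin(e)])
go(x,y,.084,-11.9)"
```

```text
t: 26.25
tool_pos: [0.481, -0.1896, 0.0757]
orientation: [-1.571, 0.154, -0.174]
force: [13.5, -3.6, -8.7]
opening: 0.0198
t 26.25 grasp [ 0.4809 -0.1896  0.0837] jaw -11.9 q6 -0.27 F [13.5 -3.6 -8.7] open 19.8
 tool shift now cm [-0.07 -0.03 -0.01] | turn deg [ 0.26 -0.03  0.77] | shift in final axes [-0.07 -0.03 -0.01]
```

```bash
python3 -m creep '[[[1,-0.2,0.1,0,0,0,0.3],[1,-0.2,0,0,0,0,0.3],[1,-0.2,0,0,0,0,0.3],[1,-0.2,0,0,0,0,0.2],[1,-0.2,0,0,0,0,0.2],[1,-0.2,0,0,0,0,0.2],[1,-0.2,0,0,0,0,0.2],[1,-0.2,0,0,0,0,0.2]]]'
python3 -c "
from h import *
e=np.radians(-11.9);x,y=np.array([.5288,-.1998])-.0497*np.array([np.cos(e),np.sin(e)])
go(x,y,.084,-11.9); c=snap('wrist','w8'); a=c['frame'][90:170,230:330,::-1]; cv2.imwrite('pics/c8.png',cv2.resize(a,None,fx=7.5,fy=7.5,interpolation=cv2.INTER_CUBIC))"
```

```text
t: 27.05
tool_pos: [0.4795, -0.1894, 0.0757]
orientation: [-1.572, 0.154, -0.175]
force: [14.2, -3.4, -9.2]
opening: 0.0197
t 27.05 grasp [ 0.4794 -0.1893  0.0837] jaw -12.0 q6 -0.26 F [14.2 -3.4 -9.2] open 19.7
 tool shift now cm [ 0.08 -0.03 -0.01] | turn deg [ 0.33 -0.08  0.78] | shift in final axes [ 0.08 -0.03 -0.01]
```

View pics/c8.png

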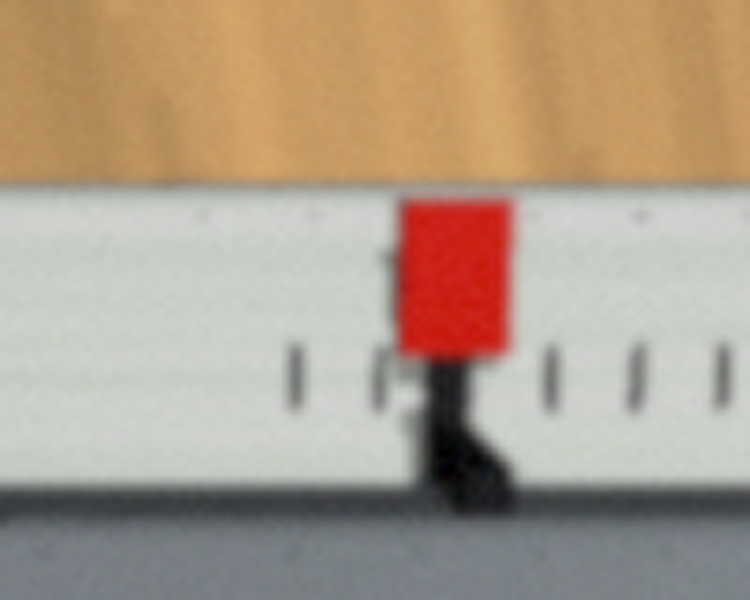

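The tab's inner edge spans 401–511 (middle 456) and the pointer is at 448, so it has gone about 0.7 mm past. The arm's position says 0.8 mm. I'll ease back slightly.

```bash
python3 -m creep '[[[1,-0.1,0,0,0,0,0.2],[1,-0.18,0,0,0,0,0.2],[1,-0.18,0,0,0,0,0.2],[1,-0.18,0,0,0,0,0.2],[1,-0.18,0,0,0,0,0.2],[1,-0.18,0,0,0,0,0.2],[1,-0.18,0,0,0,0,0.2],[1,-0.18,0,0,0,0,0.2]]]'
python3 -c "
from h import *
e=np.radians(-11.9);x,y=np.array([.5288,-.1998])-.0497*np.array([np.cos(e),np.sin(e)])
go(x,y,.084,-11.9)"
```

```text
t: 27.9
tool_pos: [0.4791, -0.1893, 0.0757]
orientation: [-1.573, 0.153, -0.177]
force: [14.3, -3.5, -8.6]
opening: 0.0195
t 27.9 grasp [ 0.4789 -0.1892  0.0837] jaw -12.0 q6 -0.26 F [14.3 -3.5 -8.6] open 19.5
 tool shift now cm [ 0.13 -0.03 -0.01] | turn deg [ 0.37 -0.14  0.94] | shift in final axes [ 0.13 -0.03 -0.01]
```

```bash
python3 -m creep '[[[1,-0.1,0,0,0,0,0.2],[1,-0.1,0,0,0,0,0.2],[1,-0.12,0,0,0,0,0.2],[1,-0.15,0,0,0,0,0.2],[1,-0.15,0,0,0,0,0.2],[1,-0.15,0,0,0,0,0.2],[1,-0.15,0,0,0,0,0.2],[1,-0.15,0,0,0,0,0.2]]]'
python3 -c "
from h import *
e=np.radians(-11.9);x,y=np.array([.5288,-.1998])-.0497*np.array([np.cos(e),np.sin(e)])
go(x,y,.084,-11.9)"
```

```text
t: 28.7
tool_pos: [0.4806, -0.1896, 0.0757]
orientation: [-1.573, 0.153, -0.178]
force: [12.9, -3.7, -7.8]
opening: 0.0195
t 28.7 grasp [ 0.4804 -0.1895  0.0837] jaw -12.1 q6 -0.26 F [12.9 -3.7 -7.8] open 19.5
 tool shift now cm [-0.03 -0.03 -0.01] | turn deg [ 0.42 -0.19  0.95] | shift in final axes [-0.03 -0.03 -0.01]
```

```bash
python3 -m creep '[[[1,-0.17,0,0,0,0,0.2],[1,-0.17,0,0,0,0,0.2],[1,-0.17,0,0,0,0,0.2],[1,-0.17,0,0,0,0,0.2],[1,-0.17,0,0,0,0,0.2],[1,-0.17,0,0,0,0,0.2],[1,-0.17,0,0,0,0,0.2],[1,-0.17,0,0,0,0,0.2]]]'
python3 -c "
from h import *
e=np.radians(-11.9);x,y=np.array([.5288,-.1998])-.0497*np.array([np.cos(e),np.sin(e)])
go(x,y,.084,-11.9)
for i in range(10): c=snap('wrist','w9')
go(x,y,.084,-11.9)
s=snap('side','s9'); t=snap('top','t9')
a=c['frame'][100:160,240:320,::-1]; b=t['frame'][160:260,205:300,::-1]; s9=s['frame'][170:250,170:260,::-1]
o=np.zeros((600,800,3),np.uint8); R=lambda i,w,h:cv2.resize(i,(w,h),interpolation=cv2.INTER_CUBIC)
o[:420,:560]=R(a,560,420); o[:252,560:]=R(b,240,252); o[260:474,560:]=R(s9,240,214); cv2.imwrite('pics/c9.png',o)"
```

```text
t: 29.5
tool_pos: [0.4798, -0.1894, 0.0757]
orientation: [-1.574, 0.153, -0.18]
force: [12.7, -4.7, -8.4]
opening: 0.0198
t 29.5 grasp [ 0.4797 -0.1893  0.0837] jaw -12.1 q6 -0.26 F [12.7 -4.7 -8.4] open 19.8
 tool shift now cm [ 0.05 -0.03 -0.01] | turn deg [ 0.46 -0.25  1.04] | shift in final axes [ 0.05 -0.03 -0.01]
t 30.0 grasp [ 0.4796 -0.1893  0.0837] jaw -12.1 q6 -0.26 F [13.9 -3.7 -8.4] open 19.4
 tool shift now cm [ 0.06 -0.03 -0.01] | turn deg [ 0.46 -0.25  1.03] | shift in final axes [ 0.06 -0.03 -0.01]
```

View pics/c9.png

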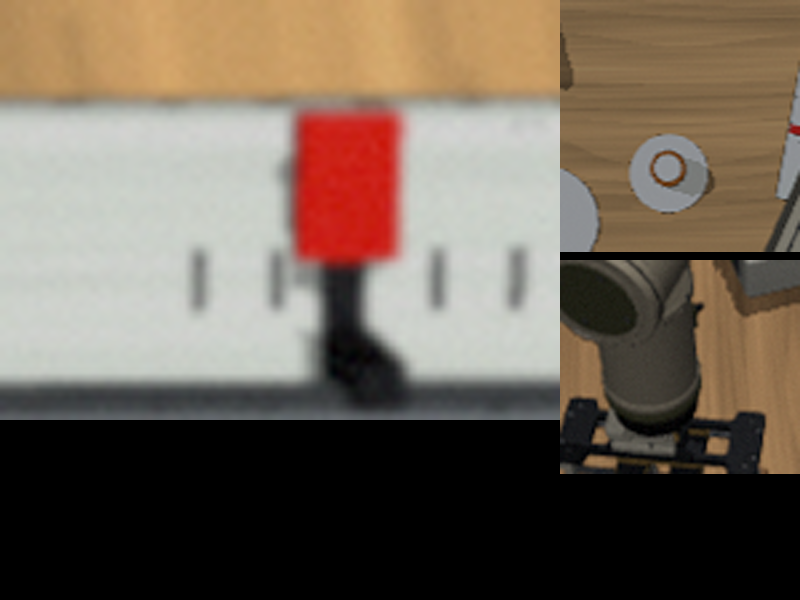

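The tab spans 295–401 (middle 348) and the pointer is at about 344, so it is about 0.4 mm past the middle and steady over 0.5 s. The jar stands upright on the coaster. I'll check its position numerically, then hand in.

```bash
python3 -c "
from h import *
t=load('t9'); P=cloud(t); m=np.zeros((384,512),bool); m[205:250,228:268]=1; X=P[m&(P[...,2]>.085)&(P[...,2]<.105)]
print('cap',X.mean(0).round(4),np.ptp(X,axis=0).round(4),len(X)); f=t['frame'].astype(int)
a=load('top')
for n,(u0,u1,v0,v1) in dict(green=(225,268,115,155),black=(60,112,195,240),rim=(375,430,175,225)).items(): print(n,np.abs(f-a['frame'].astype(int))[v0:v1,u0:u1].mean().round(1))
go(.48,-.1893,.084,-11.9)
robot.close_job()"
```

```text
cap [0.4732 0.0076 0.0932] [0.0273 0.0273 0.0115] 93
green 2.9
black 2.7
rim 3.6
t 30.1 grasp [ 0.4797 -0.1893  0.0837] jaw -12.1 q6 -0.26 F [13.9 -3.6 -8.3] open 20.0
 tool shift now cm [ 0.03 -0.03  0.01] | turn deg [ 0.47 -0.25  1.04] | shift in final axes [ 0.03 -0.03  0.01]
the job is handed in; nothing more can be done
```

The job is handed in at about 30 s on the robot's clock, with every step done in the order asked.

- **Mixer:** I pressed the jar on the pad for about 5.6 s at 14–17 N, against the 8 N needed for full travel. The tool stopped going down, so I took the pad as fully down.
- **Tilt during the press:** Partway through, the jar tilted about 3.4° by my own correction. I righted it while still pressing and then held it upright for over two more seconds. It slid about 4 mm sideways on the pad during the hold.
- **Jar:** It stands upright on the 90 mm coaster and is released. The cap measures (0.473, 0.008) against a coaster centre of about (0.471, 0.007), so it is within about 3 mm of the middle. A side-camera reading taken earlier, with the jar partly hidden by the arm, gave (0.468, 0.004).
- **Clamp:** The gripper still holds the orange post, pulling about 14 N on a grip set at 45 N. In the last picture the pointer is about 0.4 mm past the middle of the red tab. The arm's own position says about 0.6 mm past. It moved only 0.1 mm over the last half second. The arm also shows an 8 N downward load on the tool and about a 1° tilt, which I left alone.
- **Sherds:** The before and after top views show almost no change at all three sherds, so they appear undisturbed.

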